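# Refit the push knob on the speaker and hold it in

## Robot

A 6-joint arm with a two-finger parallel gripper is mounted at the origin on the work surface. World frame = base frame: x ahead of the robot, y to its left, z up, the work surface at z = 0. Lengths are in m, angles in rad, forces in N, time in s.
With the tool pointing down it reaches from about 0.25 to 0.775 m from the base axis. Payload 4 kg.
Tool frame: the origin (TCP) lies at the very end of the fingers, on their centre line; the grasp point (between the pads) lies 19 mm behind it (env.grasp_offset is the distance from the TCP to the grasp point, in m); z points along the fingers, y is the line along which they close (so a half turn about z gives the same grasp; the last joint's range is limited). The gripper opens to 94 mm and grips with 3 to 60 N. Pads are 16 mm wide; open, the fingers measure 119 mm over their backs; the gripper's body (75 mm by 177 mm) begins 78 mm behind the grasp point.
Start: joints at [1.12, 0.087, 1.371, -0, 1.684, -0.103], TCP at [0.187, 0.517, 0.206] pointing down, gripper open.
Joint ranges: [-3.1, 3.1], [-0.76, 2.03], [0.27, 2.55], [-1.08, 4.22], [0.17, 2.65], [-2.57, 2.57]. Speed limits (rad/s): [2.79, 2.79, 3.14, 3.14, 3.14, 3.14].

## Interface

Orientations are given as a 3x3 rotation matrix whose columns are the frame's x, y, z axes.
In Python, from station import env, cams, ticket, spot_in, trace, place_of gives the robot as it stands. The module is installed in compiled form; this text tells all that it offers.
- The arm moves only by the tool jog_arm, never from a script. Its arguments are lists of equal length, an entry for each row: "delta_pos": the shift along the tool's x, y, z in units of 0.1 m (1.0 is 0.1 m), a list of three; "dr": the turn, a rotation vector about the tool's x, y, z in units of 90 degrees (1.0 is 90 degrees), a list of three. In form: {"delta_pos": [[dx, dy, dz], ...], "dr": [[wx, wy, wz], ...]}. A call has 1 to 20 rows; each row shifts and turns the commanded pose from where the row before left it, along the tool's axes as they then stand; what a row does not reach is not made up. A row lasts 1/10 s, in which the tool goes at most 50 mm and 8.59 degrees, less where a joint would pass 70% of its speed; a pose out of reach is approached as far as the arm can. A call with a number of a shift or a turn outside -1 to 1 is refused whole. A call with a gripper value outside its range is refused whole. "fingers" is the opening, from 0 (shut) to 1 (fully open), set as the call begins (left out, the last holds). The fingers move at their own pace and stop on an object; "newtons" is the grip in N (left out, the last holds). Time passes only in rows, so rows that do not move let the fingers close. It gives the time, the measured TCP pose, the force, the opening and the grip force at its end, in the units of the state.
- env.get_obs(): the state, without advancing time (a new reading comes with each control period).
- cams.get_image(name): name is "side" or "top" or "wrist"; returns the picture (400x640x3 uint8, red, green, blue); there is no depth.
- cams.get_calibration(name): a dict with "fx", "fy", "cx", "cy" (pixels), "R" (3x3) and "t" (3): a world point X has camera coordinates R X + t. Camera axes: x right, y down, z forward; pixel columns grow to the right and rows downward; lengths in m; the calibration is good to about 2 mm. A picture is of the moment at which its call begins: read the wrist's pose just before it. get_calibration takes no time and is no camera call; for the wrist camera it gives the pose at the moment of the call.
- ticket.finish_job(): hands the job in; it is judged then, once.
Trained networks look in the newest picture that a camera, given by its name, has taken for a name from the list of things; names that differ only in an ending like _2 or _b are one class to them, and where a whole thing is asked for, a point or a joint stands for the part that bears it (a point fixed in the world has none). Each returns a list of dicts, best first, with "score" (0 to 1); they miss things now and then, are a little off and sometimes report something else, mostly with a low value. They report only what shows in the picture. A call takes as long as a camera call. They do not tell look-alikes from the thing itself.
- spot_in(camera, name): "location" ([column, row] in pixels, amid what is visible of it).
- trace(camera, name): "mask" (400x640 bool, what is visible of it) and "location" ([column, row] in pixels, amid what is visible of it).
- place_of(camera, name): "location" ([column, row] in pixels: a listed point, or the origin of a listed thing).
The state is a dict: "time_s": time; "qpos": joint angles; "joint_vel": joint speeds; "effort": joint torques, N m; "tool_pos": TCP position; "orientation": TCP orientation; "wrist_force": force on the tool from outside, world axes, zero at the start; "ft_torque": the same for the moment, N m; "finger_gap": opening from 0.0 (shut) to 1.0 (fully open); "gripper_force": force on a finger pad.
Only numpy, scipy, OpenCV 4.12 (cv2) and the standard library are available. Lean on these libraries where they do the work, as an engineer would, in place of code of your own. Each camera call takes 0.05 s, during which the arm holds its last target. There are 200 camera calls.

## Task

First slide the speaker's volume fader all the way down, to the end of its track farthest from the bare D-shaft, and leave it there. Then pick up the loose steel knob, turn it so that its flat (on the pointed-nose side) matches the flat of the shaft, push it fully home on the shaft and keep pressing so that the sprung shaft is pushed right in: finish like that, with the gripper holding the knob pressed in and not letting go. Leave the other things on the bench where they are.

Things in the scene. Friction and masses are not known exactly. Their poses are not given: they have to be found in the camera images.
- speaker: Black plastic speaker, a box 150 mm (x) by 300 mm (y) by 75 mm high, fixed. Origin: centre of its underside; z up. Its flat top deck (75 mm above the origin) carries the fader on the -y half, the bare D-shaft on the +y half at about (0, +85 mm), and at (45, 20 mm) a small grey press button 5 mm proud, not needed.
- fader_top (a point): Centre of the top face of the fader cap, an aluminium block 20 mm (speaker x) by 16 mm (speaker y) by 21 mm tall, whose underside is 1 mm above the deck. It can be pinched from above across either pair of sides, or pushed. Axes as the speaker's.
- fader (a joint): Position of the fader along its 60 mm track, in m, along speaker +y: 0 = fully down, cap at speaker (0, -85 mm), the end farthest from the shaft, with a hard stop there; 0.06 = the other end, cap at (0, -25 mm). Sliding friction 1.5 N; it stays where it is left.
- shaft_tip (a point): Centre of the top of the bare upright aluminium D-shaft, 22 mm above the deck when out; moves with it. Shaft diameter 14 mm, one flat 3.5 mm from the axis; +x points out through the flat, z up. 2 mm chamfer round the tip. The shaft does not turn; which way its flat faces differs between starts. A collar 22 mm across, 3 mm high stands round its foot.
- shaft (a joint): How far the sprung shaft is pushed down, in m: 0 = out, 0.005 = fully in (hard stop). It starts to move at 4 N and takes 8 N at full travel; springs back when released.
- knob: Loose steel knob (~120 g), upright, hole down. Origin: centre of its underside; z up; +x towards the key flat and nose. Skirt 40 mm across, z 0 to 16 mm; on it a bar along x, 12 mm thick (y), x -20 to 18, z 16 to 40 mm, to be gripped by its long sides; at +x it tapers to a nose ending at x = 30. D-hole 12 mm deep, 1.2 mm clear of the shaft all round, its flat on the nose side, 4.7 mm from the axis.
- knob_seat (a point): Centre of the closed end of the knob's hole, on the axis 12 mm above its underside. It meets the shaft tip when the knob is fully home. Axes as the knob's.
- knob_nose (a point): End of the knob's pointed nose, 30 mm from the axis along knob +x, 30 mm above the underside.
- elephant: White ceramic elephant figurine about 105 mm long, 75 mm high, loose; leave alone. Origin: centre of its underside. The knob stands to one side of the speaker, the elephant to the other; which is which varies.
- remote: Silicone-wrapped remote, 150 by 46 by 20 mm, lying on the bench; leave alone. Origin: centre of its underside, x along its length.
- candle: Candle in an aluminium tin, 60 mm across, 55 mm high; leave alone. Origin: centre of its underside.
- keybowl: Steel key bowl, 130 mm across, 45 mm high; leave alone. Origin: centre of its underside.
- mug: Ceramic mug, 80 mm across, 90 mm high, behind the speaker; leave alone. Origin: centre of its underside.
- jar: Glass candy jar with hinged steel lid, 100 mm across, 122 mm high; leave alone. Origin: centre of its underside.
Not all that is in view belongs to the job. What is shaped like the knob but brown or yellow is not meant.

How it is judged:
On the way, in this order (a step that is already met when the one before it is completed fails the run):
1. the fader is slid fully down, to the end farthest from the shaft (value of joint fader below 0.005 m), for 0.2 s.
2. the knob is fully home on the shaft, flat to flat, with the fader still down (z of knob_seat in the frame of shaft_tip below 0.002 m and horizontal distance between knob_seat and shaft_tip below 0.0025 m and angle between the x axis of knob and the x axis of shaft_tip, either way round below 0.25 rad and x of knob_nose in the frame of shaft_tip above 0.02 m and angle between knob's own z axis and vertical below 0.1 rad and value of joint fader below 0.005 m), for 0.1 s.
At the end, for the whole second after the job is handed in: Fader within 5 mm of its low end; knob fully home (hole end within 2 mm of the shaft tip, axes within 2.5 mm, flats on one side within 0.25 rad, tilt under 0.1 rad); shaft held in by over 3.5 of its 5 mm, fingers still on the knob (over 1 N) (all of step 2 and value of joint shaft above 0.0035 m and contact force between the fingers and knob above 1 N); the arm keeps its last pose, push and grip.
It fails at once if a bystander (elephant, remote, candle, key bowl, mug, jar) was pushed more than 30 mm or tipped (distance of any of elephant, remote, candle, keybowl, mug, jar from where it was at the start of the episode above 0.03 m or angle between any of elephant, remote, candle, keybowl, mug, jar's own z axis and vertical above 0.4 rad).
It also fails if it takes over 51 s, if anything falls off the work surface, if the arm or the gripper's body presses on something with over 40 N, if the wrist force passes 120 N, or if a joint passes its speed limit or range.

## Working session

There is one attempt and no reset: what is moved stays moved. The work goes in short steps, Python scripts to look and compute and a tool call to move; the robot and the scene stay as the last step left them, time stands still between calls to the robot, and variables do not carry over. Pictures are saved under pics/ and viewed, at most 10 in all, crops included, and the job is handed in when it is done.

Besides the shell and the picture viewer there is one more tool, called after "Request:" as name(argument=value, ...) on one line, values as JSON. jog_arm: Moves the arm, as the interface text tells. Shifts and turns lie within -1 to 1; 1 stands for 0.1 m of shift or 90 degrees of turn. Its arguments: {"type":"object","properties":{"delta_pos":{"type":"array"},"dr":{"type":"array"},"fingers":{"type":"number"},"newtons":{"type":"number"}},"required":["delta_pos","dr"]}

```bash
mkdir -p pics
cat > h.py <<'E'
import numpy as np, cv2
from station import env, cams, ticket, spot_in, trace, place_of
def ray(c,px,z,cal=None):
    k=cal or cams.get_calibration(c); R=np.array(k["R"]);t=np.array(k["t"])
    d=R.T@np.array([(px[0]-k["cx"])/k["fx"],(px[1]-k["cy"])/k["fy"],1]); o=-R.T@t
    return o+d*(z-o[2])/d[2]
def proj(c,X):
    k=cams.get_calibration(c); p=np.array(k["R"])@X+np.array(k["t"]); return [k["fx"]*p[0]/p[2]+k["cx"],k["fy"]*p[1]/p[2]+k["cy"]]
def save(n,im): cv2.imwrite("pics/"+n,im[:,:,::-1])
E
python3 - <<'E'
from h import *
np.set_printoptions(precision=4,suppress=True)
a=cams.get_image("top"); b=cams.get_image("side")
save("a.png",cv2.resize(a,(800,500))); save("b.png",cv2.resize(b,(800,500)))
Z=dict(speaker=0,fader_top=.097,shaft_tip=.097,knob=0,knob_nose=.03,elephant=0,remote=0,candle=0,keybowl=0,mug=0,jar=0)
for c in("top","side"):
  for n,z in Z.items():
    for r in place_of(c,n)[:3]: print(c,n,round(r["score"],2),np.round(r["location"],1),ray(c,r["location"],z)[:2])
print(env.get_obs())
E
```

```text
top speaker 0.85 [318.7 190.3] [ 0.6279 -0.0097]
top speaker 0.2 [200.9 252.3] [0.4488 0.3055]
top fader_top 0.6 [338.9 189.2] [ 0.6185 -0.0612]
top shaft_tip 0.48 [292.6 177.4] [0.6459 0.0589]
top knob 0.78 [197.3 252.4] [0.4482 0.3153]
top knob 0.62 [167.1 259.1] [0.4279 0.3961]
top knob 0.47 [230.5 247.3] [0.4646 0.2258]
top knob_nose 0.77 [199.  239.6] [0.4818 0.3059]
top knob_nose 0.64 [166.5 261. ] [0.4228 0.3889]
top knob_nose 0.61 [235.8 251.7] [0.4525 0.2063]
top elephant 0.73 [431.5 271.7] [ 0.4142 -0.3209]
top remote 0.93 [267.3 283.5] [0.3702 0.1219]
top candle 0.75 [363.  278.7] [ 0.3903 -0.1359]
top keybowl 0.58 [176.9 169. ] [0.6763 0.3849]
top mug 0.73 [315.7 132.4] [0.7912 0.0032]
top jar 0.64 [448.  179.6] [ 0.6679 -0.3666]
side speaker 0.56 [301.2 210.5] [ 0.6213 -0.0115]
side fader_top 0.4 [307.1 167.5] [ 0.6184 -0.0609]
side shaft_tip 0.43 [281.1 190.8] [0.6475 0.0572]
side knob 0.86 [343.1 318.3] [0.4481 0.3071]
side knob 0.7 [338.8 287.4] [0.473  0.2296]
side knob 0.6 [340.4 362.4] [0.4327 0.4039]
side knob_nose 0.82 [326.2 303.6] [0.481 0.307]
side knob_nose 0
[... 184 characters left out ...]
 keybowl 0.81 [213.2 326.3] [0.6757 0.3862]
side mug 0.61 [238.1 203.3] [ 0.7872 -0.0021]
side jar 0.97 [318.9 146.1] [ 0.6648 -0.3638]
{'time_s': 1.2, 'qpos': array([ 1.1199,  0.0872,  1.3707, -0.    ,  1.6836, -0.1032]), 'joint_vel': array([-0.0003, -0.0002, -0.0019, -0.0006, -0.0011, -0.0004]), 'effort': array([  0.0014, -34.0041, -30.2602,   0.0719,   0.0236,  -0.    ]), 'tool_pos': array([0.1875, 0.5171, 0.2055]), 'orientation': array([[-0.9401,  0.3408,  0.0001],
       [ 0.3408,  0.9401,  0.    ],
       [-0.    ,  0.0001, -1.    ]]), 'wrist_force': array([ 0.1426, -0.0791,  0.7177]), 'ft_torque': array([0.044 , 0.0316, 0.0138]), 'gripper_force': 0.0, 'finger_gap': 1.0007826698588431}
```

View pics/a.png

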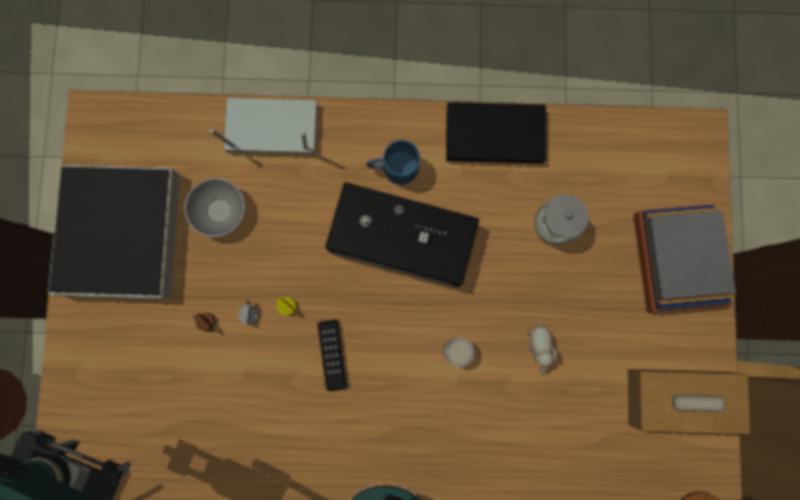

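View pics/b.png

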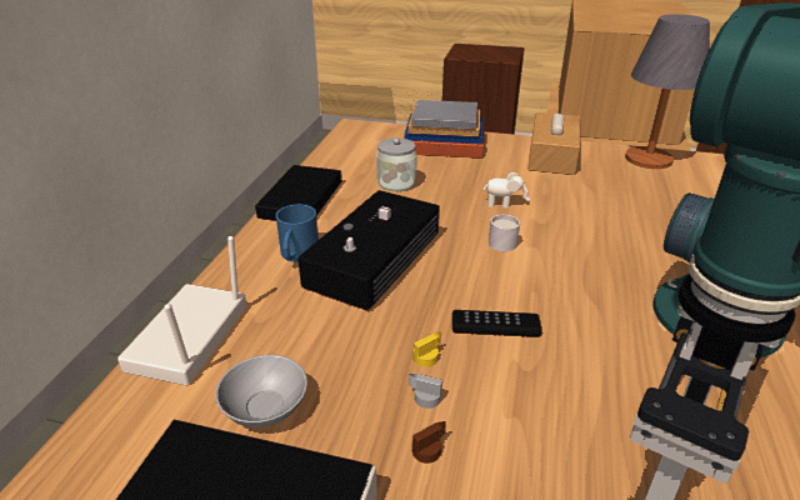

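The top view shows the steel knob at about (248,313), between the brown and yellow decoys. The fader is at (423,237) and the shaft at (365,220). I'll move above the speaker and look from there.

Request:
jog_arm(delta_pos=[[-0.372,-0.209,-0.038],[-0.372,-0.209,-0.038],[-0.372,-0.209,-0.038],[-0.372,-0.209,-0.038],[-0.372,-0.209,-0.038],[-0.372,-0.209,-0.038],[-0.372,-0.209,-0.038],[-0.372,-0.209,-0.038],[-0.372,-0.209,-0.038],[-0.372,-0.209,-0.038],[-0.372,-0.209,-0.038],[-0.372,-0.209,-0.038],[-0.372,-0.209,-0.038],[-0.372,-0.209,-0.038],[-0.372,-0.209,-0.038],[-0.372,-0.209,-0.038]], dr=[[0,0,0],[0,0,0],[0,0,0],[0,0,0],[0,0,0],[0,0,0],[0,0,0],[0,0,0],[0,0,0],[0,0,0],[0,0,0],[0,0,0],[0,0,0],[0,0,0],[0,0,0],[0,0,0]], fingers=0.5, newtons=10)

```text
time_s: 2.8
tool_pos: [0.634, -0.0017, 0.2664]
orientation: [[-0.94, 0.341, 0.0], [0.341, 0.94, 0.0], [-0.0, 0.0, -1.0]]
wrist_force: [-0.6, 0.6, 0.5]
finger_gap: 0.499
gripper_force: 0.0
```

Request:
jog_arm(delta_pos=[[0,0,0],[0,0,0],[0,0,0],[0,0,0],[0,0,0],[0,0,0],[0,0,0],[0,0,0],[0,0,0],[0,0,0],[0,0,0]], dr=[[0,0,0.092],[0,0,0.092],[0,0,0.092],[0,0,0.092],[0,0,0.092],[0,0,0.092],[0,0,0.092],[0,0,0.092],[0,0,0.092],[0,0,0.092],[0,0,0]])

```text
time_s: 3.9
tool_pos: [0.6331, -0.0002, 0.2662]
orientation: [[0.22, 0.975, -0.0], [0.975, -0.22, 0.0], [0.0, -0.0, -1.0]]
wrist_force: [-0.3, 0.3, -0.6]
finger_gap: 0.502
gripper_force: 0.0
```

Run:
```python
from h import *
np.set_printoptions(precision=4,suppress=True)
o=env.get_obs();print(o["tool_pos"],o["orientation"],o["time_s"])
cal=cams.get_calibration("wrist");a=cams.get_image("wrist")
save("c.png",cv2.resize(a,(800,500)))
print(-np.array(cal["R"]).T@cal["t"])
for n,z in dict(speaker=0,fader_top=.097,shaft_tip=.097).items():
    for r in place_of("wrist",n)[:2]: print(n,round(r["score"],2),np.round(r["location"],1),ray("wrist",r["location"],z,cal)[:2])
```

```text
[ 0.6331 -0.0002  0.2662] [[ 0.22    0.9755 -0.0001]
 [ 0.9755 -0.22    0.0001]
 [ 0.0001 -0.0001 -1.    ]] 3.9
[0.65   0.0726 0.4455]
speaker 0.83 [322.6 184.5] [ 0.6316 -0.0154]
fader_top 0.81 [319.9 241.5] [ 0.6168 -0.065 ]
shaft_tip 0.39 [328.7 131.2] [0.6554 0.0614]
```

View pics/c.png

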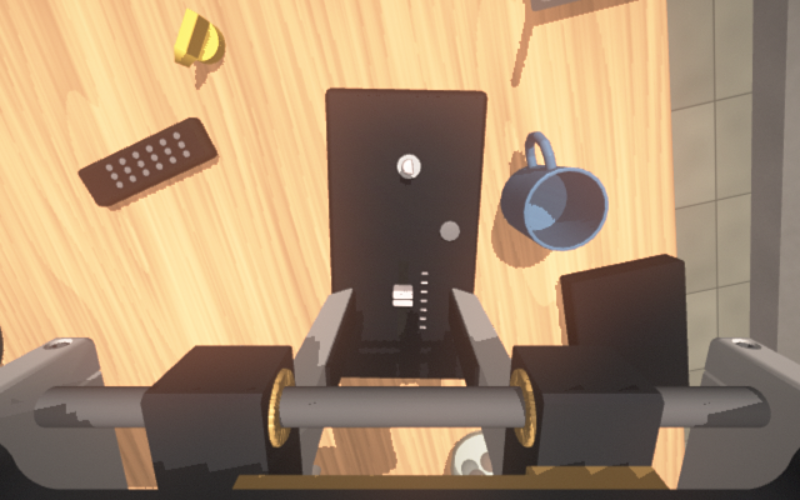

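The wrist view shows the speaker lined up with the tool. The fader is at (402,297), and the shaft at (408,166) has its flat facing roughly left or right. I'll pinch the fader across x next.

Request:
jog_arm(delta_pos=[[-0.216,0,0],[-0.216,0,0],[-0.216,0,0],[0,0,0.31],[0,0,0.31],[0,0,0.31],[0,0,0.31],[0,0,0.31],[0,0,0.31],[0,0,0],[0,0,0]], dr=[[0,0,0],[0,0,0],[0,0,0],[0,0,0],[0,0,0],[0,0,0],[0,0,0],[0,0,0],[0,0,0],[0,0,0],[0,0,0]])

```text
time_s: 5.2
tool_pos: [0.6185, -0.0633, 0.08]
orientation: [[0.219, 0.976, -0.001], [0.976, -0.219, 0.0], [0.0, -0.001, -1.0]]
wrist_force: [-0.5, -0.6, 1.5]
finger_gap: 0.5
gripper_force: 0.0
```

Request:
jog_arm(delta_pos=[[0,0,0],[0,0,0],[0,0,0],[0,0,0],[0,0,0],[0,0,0]], dr=[[0,0,0],[0,0,0],[0,0,0],[0,0,0],[0,0,0],[0,0,0]], fingers=0, newtons=8)

```text
time_s: 5.8
tool_pos: [0.6192, -0.0634, 0.0808]
orientation: [[0.22, 0.975, 0.001], [0.975, -0.22, -0.0], [0.0, 0.001, -1.0]]
wrist_force: [0.7, -0.7, 1.4]
finger_gap: 0.217
gripper_force: 8.0
```

Request:
jog_arm(delta_pos=[[-0.1,0,0],[-0.1,0,0],[-0.1,0,0],[-0.1,0,0],[-0.05,0,0],[-0.03,0,0],[0,0,0],[0,0,0]], dr=[[0,0,0],[0,0,0],[0,0,0],[0,0,0],[0,0,0],[0,0,0],[0,0,0],[0,0,0]])

```text
time_s: 6.6
tool_pos: [0.6087, -0.1071, 0.0802]
orientation: [[0.219, 0.976, 0.001], [0.976, -0.219, 0.007], [0.007, -0.0, -1.0]]
wrist_force: [2.1, 9.4, 2.5]
finger_gap: 0.212
gripper_force: 8.0
```

Request:
jog_arm(delta_pos=[[-0.04,0,0],[-0.03,0,0],[0,0,0],[0,0,0]], dr=[[0,0,0],[0,0,0],[0,0,0],[0,0,0]])

```text
time_s: 7.0
tool_pos: [0.6072, -0.1132, 0.0797]
orientation: [[0.219, 0.976, 0.001], [0.976, -0.219, 0.008], [0.008, -0.001, -1.0]]
wrist_force: [2.9, 10.4, 1.3]
finger_gap: 0.209
gripper_force: 7.9
```

The fader is at its stop: the pads slipped at 10 N at the expected spot. I'll release, lift, and look at the shaft from closer.

Request:
jog_arm(delta_pos=[[0.02,0,0],[0,0,0],[0,0,0],[0,0,-0.2],[0,0,-0.4],[0.35,0,0],[0.35,0,0],[0.35,0,0],[0,0,0],[0,0,0]], dr=[[0,0,0],[0,0,0],[0,0,0],[0,0,0],[0,0,0],[0,0,0],[0,0,0],[0,0,0],[0,0,0],[0,0,0]], fingers=0.5)

```text
time_s: 8.0
tool_pos: [0.6301, -0.013, 0.1399]
orientation: [[0.22, 0.976, -0.001], [0.976, -0.22, -0.001], [-0.001, -0.0, -1.0]]
wrist_force: [-0.5, 0.1, -1.1]
finger_gap: 0.5
gripper_force: 0.0
```

Run:
```python
from h import *
np.set_printoptions(precision=4,suppress=True)
o=env.get_obs();print(o["tool_pos"],o["time_s"])
cal=cams.get_calibration("wrist");a=cams.get_image("wrist")
print(cal["fx"],-np.array(cal["R"]).T@cal["t"])
p=proj("wrist",np.array([.6465,.0585,.097]));print(p)
for r in place_of("wrist","shaft_tip")[:2]: print(round(r["score"],2),np.round(r["location"],1),ray("wrist",r["location"],.097,cal)[:2]); p=r["location"]
p=place_of("wrist","shaft_tip")[0]["location"] if 0 else p
x,y=int(p[0]),int(p[1]);x0,y0=max(x-50,0),max(y-50,0);print(x0,y0)
save("d.png",cv2.resize(a[y0:y0+100,x0:x0+100],(600,600),interpolation=cv2.INTER_CUBIC))
for r in place_of("wrist","fader_top")[:1]: print("fader",round(r["score"],2),ray("wrist",r["location"],.097,cal)[:2])
t=cams.get_image("top")
for r in place_of("top","fader_top")[:1]: print("fader",round(r["score"],2),ray("top",r["location"],.097)[:2])
k=cams.get_calibration("wrist");c=ray("wrist",p,.097,cal)
for ang in (0,90): print(ang,np.array(proj("wrist",c+.007*np.array([np.cos(np.radians(ang)),np.sin(np.radians(ang)),0])))-p)
```

```text
[ 0.6301 -0.013   0.1399] 8.0
304.16423811821136 [0.647  0.0601 0.3192]
[np.float64(321.27591176828025), np.float64(123.05865692302109)]
0.59 [328.2 120.6] [0.6516 0.0598]
278 70
fader 0.56 [ 0.6098 -0.1   ]
0 [ 9.0788 -3.8479]
90 [ -2.7959 -11.6932]
```

View pics/d.png

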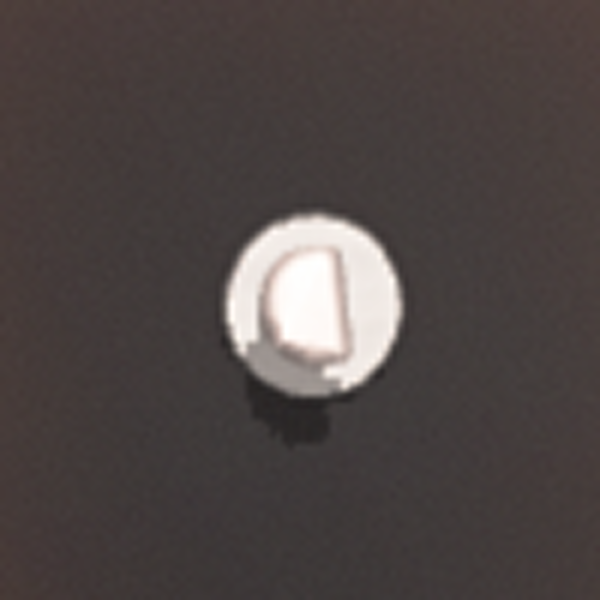

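The crop shows the D with its flat on the right-hand side. Its edge runs from (335,250) to (350,358), so the flat faces about -7° in the world frame. Next I'll look at the knob with tool x near its nose direction.

Request:
jog_arm(delta_pos=[[0.258,-0.316,-0.2],[0.258,-0.316,-0.2],[0.258,-0.316,-0.2],[0.258,-0.316,0],[0.258,-0.316,0],[0.258,-0.316,0],[0.258,-0.316,0],[0.258,-0.316,0],[0.258,-0.316,0],[0.258,-0.316,0]], dr=[[0,0,0],[0,0,0],[0,0,0],[0,0,0],[0,0,0],[0,0,0],[0,0,0],[0,0,0],[0,0,0],[0,0,0]])

```text
time_s: 9.25
tool_pos: [0.3781, 0.309, 0.2006]
orientation: [[0.222, 0.975, 0.001], [0.975, -0.222, 0.0], [0.001, 0.001, -1.0]]
wrist_force: [1.2, 0.8, 0.1]
finger_gap: 0.501
gripper_force: 0.0
```

Request:
jog_arm(delta_pos=[[0,0,0.04],[0,0,0.04],[0,0,0.04],[0,0,0.04],[0,0,0.04],[0,0,0.04],[0,0,0.04],[0,0,0.04],[0,0,0.04],[0,0,0.04],[0,0,0],[0,0,0]], dr=[[0,0,0.089],[0,0,0.089],[0,0,0.089],[0,0,0.089],[0,0,0.089],[0,0,0.089],[0,0,0.089],[0,0,0.089],[0,0,0.089],[0,0,0.089],[0,0,0],[0,0,0]])

```text
time_s: 10.45
tool_pos: [0.3791, 0.3082, 0.1604]
orientation: [[0.999, -0.047, 0.0], [-0.047, -0.999, 0.0], [0.0, -0.0, -1.0]]
wrist_force: [0.7, 0.1, -0.0]
finger_gap: 0.501
gripper_force: 0.0
```

Run:
```python
from h import *
np.set_printoptions(precision=4,suppress=True)
o=env.get_obs();print(o["tool_pos"],o["time_s"])
cal=cams.get_calibration("wrist");a=cams.get_image("wrist")
save("e.png",cv2.resize(a,(800,500)))
for n,z in dict(knob=0,knob_nose=.03,knob_seat=.012).items():
    for r in place_of("wrist",n)[:3]: print(n,round(r["score"],2),np.round(r["location"],1),ray("wrist",r["location"],z,cal)[:2])
```

```text
[0.3791 0.3082 0.1604] 10.45
knob 0.81 [319. 127.] [0.4491 0.3073]
knob 0.77 [394.7 104.3] [0.4687 0.2257]
knob 0.62 [231.8 146.4] [0.4328 0.4042]
knob_nose 0.7 [421.7 121.9] [0.4497 0.2059]
knob_nose 0.69 [316.3  91.6] [0.4826 0.308 ]
knob_nose 0.59 [252.9 166.1] [0.414  0.3763]
knob_seat 0.94 [399.2 102.6] [0.4697 0.2239]
knob_seat 0.9 [315.7 125.3] [0.4512 0.3106]
knob_seat 0.58 [229.6 147.9] [0.4322 0.4033]
```

View pics/e.png

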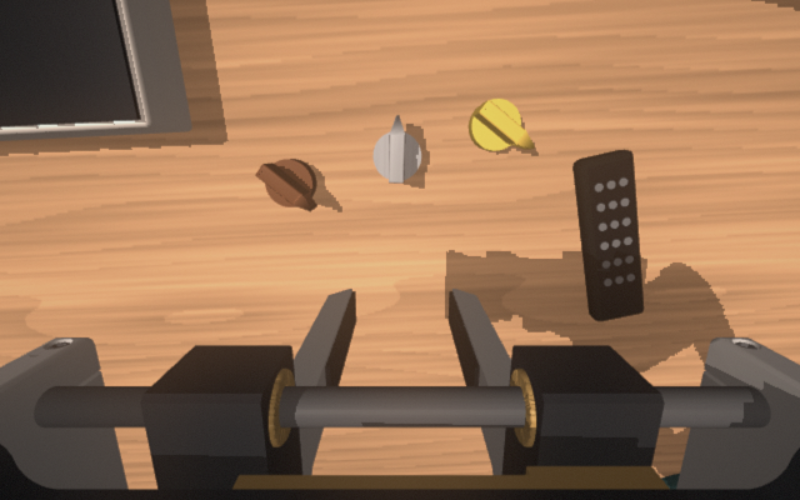

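The steel knob is at (398,157) with its nose pointing up, in line with the tool. I'll go in and grasp it.

Request:
jog_arm(delta_pos=[[0.35,-0.015,0],[0.35,-0.015,0],[0,0,0.284],[0,0,0.284],[0,0,0.284],[0,0,0.284],[0,0,0.284],[0,0,0],[0,0,0]], dr=[[0,0,0],[0,0,0],[0,0,0],[0,0,0],[0,0,0],[0,0,0],[0,0,0],[0,0,0],[0,0,0]])

```text
time_s: 11.55
tool_pos: [0.4489, 0.3082, 0.0185]
orientation: [[0.999, -0.049, -0.001], [-0.049, -0.999, -0.0], [-0.0, 0.0, -1.0]]
wrist_force: [-0.2, 0.8, 0.0]
finger_gap: 0.501
gripper_force: 0.0
```

Request:
jog_arm(delta_pos=[[0,0,0],[0,0,0],[0,0,0],[0,0,0],[0,0,0],[0,0,0],[0,0,0]], dr=[[0,0,0],[0,0,0],[0,0,0],[0,0,0],[0,0,0],[0,0,0],[0,0,0]], fingers=0, newtons=40)

```text
time_s: 12.25
tool_pos: [0.4492, 0.3084, 0.0189]
orientation: [[0.999, -0.049, 0.001], [-0.049, -0.999, 0.001], [0.001, -0.001, -1.0]]
wrist_force: [-1.0, 0.5, 2.4]
finger_gap: 0.126
gripper_force: 40.0
```

Request:
jog_arm(delta_pos=[[0,0,-0.2],[0,0,-0.4],[0,0,-0.4],[0,0,-0.41],[0.2,0.335,0],[0.2,0.335,0],[0.2,0.335,0],[0.2,0.335,0],[0.2,0.335,0],[0.2,0.335,0],[0.2,0.335,0],[0,0,0],[0,0,0],[0,0,0]], dr=[[0,0,0],[0,0,0],[0,0,0],[0,0,0],[0,0,0],[0,0,0],[0,0,0],[0,0,0],[0,0,0],[0,0,0],[0,0,0],[0,0,0.047],[0,0,0],[0,0,0]])

```text
time_s: 13.65
tool_pos: [0.5767, 0.0673, 0.1585]
orientation: [[0.993, -0.121, -0.002], [-0.121, -0.993, 0.0], [-0.002, -0.0, -1.0]]
wrist_force: [0.2, 0.0, -1.2]
finger_gap: 0.121
gripper_force: 40.0
```

Run:
```python
from h import *
np.set_printoptions(precision=4,suppress=True)
o=env.get_obs();T=o["tool_pos"];R=np.array(o["orientation"]);print(T,o["time_s"])
cal=cams.get_calibration("wrist");a=cams.get_image("wrist")
save("f.png",cv2.resize(a[40:340,120:520],(800,600),interpolation=cv2.INTER_CUBIC))
zb=T[2]-.0187
for n,z in dict(shaft_tip=.097,fader_top=.097,knob_seat=zb+.012,knob_nose=zb+.03).items():
    for r in place_of("wrist",n)[:3]:
        X=ray("wrist",r["location"],z,cal); print(n,round(r["score"],2),np.round(r["location"],1),X[:2],"tool",R.T@(X-T))
for c in("top","side"):
    cams.get_image(c)
    for n in("shaft_tip","fader_top"):
        for r in place_of(c,n)[:2]: print(c,n,round(r["score"],2),ray(c,r["location"],.097)[:2])
    nz=place_of(c,"knob_nose")
    for r in nz[:3]: print(c,"nose",round(r["score"],2),ray(c,r["location"],zb+.03)[:2],"exp",(T+R@[.03,0,0])[:2])
```

```text
[0.5767 0.0673 0.1585] 13.65
shaft_tip 0.59 [317. 118.] [0.6545 0.061 ] tool [ 0.0782 -0.0032  0.0613]
fader_top 0.65 [527.4 147.4] [ 0.6128 -0.0994] tool [0.0562 0.1611 0.0614]
fader_top 0.3 [320.2 236.2] [0.5589 0.0702] tool [-0.0179 -0.0008  0.0615]
knob_seat 0.77 [320.6 238.2] [0.5786 0.0673] tool [ 0.0019 -0.0003  0.0067]
knob_seat 0.73 [321.9 232.8] [0.5822 0.066 ] tool [0.0056 0.0006 0.0067]
knob_nose 0.69 [321.2 196.5] [0.6108 0.063 ] tool [ 0.0343  0.0001 -0.0114]
top shaft_tip 0.21 [0.6613 0.3634]
top fader_top 0.59 [ 0.6144 -0.0994]
top nose 0.75 [0.4195 0.3506] exp [0.6064 0.0636]
top nose 0.44 [0.4423 0.1819] exp [0.6064 0.0636]
side shaft_tip 0.49 [0.7298 0.1215]
side shaft_tip 0.36 [0.6577 0.0483]
side nose 0.86 [0.6125 0.0658] exp [0.6064 0.0636]
side nose 0.74 [0.3996 0.4866] exp [0.6064 0.0636]
side nose 0.59 [0.4248 0.354 ] exp [0.6064 0.0636]
```

View pics/f.png

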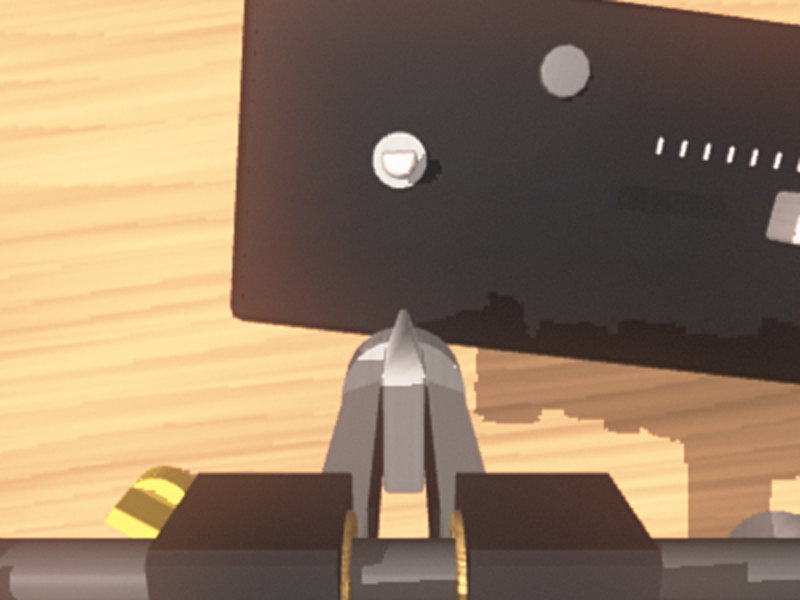

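The hovering view shows the knob nose at (403,312) pointing at the shaft at (400,160). The flat is on the far side and square to the tool, so the angle is good. I'll work out where the knob axis sits in the hand.

Run:
```python
from h import *
np.set_printoptions(precision=4,suppress=True)
o=env.get_obs();T=o["tool_pos"];R=np.array(o["orientation"])
zb=T[2]-.0187
for n,px,z,off in (("rear",(321.5,285),zb+.04,-.02),("nose",(321.5,195.5),zb+.03,.03),("shaft",(320,120),.097,0),("collar",(320,120),.078,0)):
    X=ray("wrist",px,z); print(n,X,"tool",R.T@(X-T)-[off,0,0])
# reference: tip of fingers, expected pixels of knob features if axis = TCP
for p in((-.02,0,.0187-.04),(.03,0,.0187-.03)): print(proj("wrist",T+R@np.array(p)))
```

```text
rear [0.5612 0.0688 0.1806] tool [ 0.004   0.0003 -0.0213]
nose [0.6118 0.0626 0.1706] tool [ 0.0049  0.0003 -0.0113]
shaft [0.6534 0.0586 0.097 ] tool [ 0.0767 -0.0009  0.0623]
collar [0.6535 0.0587 0.078 ] tool [ 0.0768 -0.001   0.0813]
[np.float64(320.9116140400269), np.float64(291.08288320731094)]
[np.float64(320.9784324051531), np.float64(203.84109731192237)]
```

Request:
jog_arm(delta_pos=[[0.24,-0.004,0],[0.24,-0.004,0],[0.24,-0.005,0],[0,0,0.2],[0,0,0.2],[0,0,0],[0,0,0.03],[0,0,0.03],[0,0,0]], dr=[[0,0,0],[0,0,0],[0,0,0],[0,0,0],[0,0,0],[0,0,0],[0,0,0],[0,0,0],[0,0,0]])

```text
time_s: 15.2
tool_pos: [0.649, 0.0595, 0.1141]
orientation: [[0.992, -0.123, 0.001], [-0.123, -0.992, 0.0], [0.001, -0.0, -1.0]]
wrist_force: [-0.3, 0.3, -2.0]
finger_gap: 0.125
gripper_force: 40.0
```

Run:
```python
from h import *
a=cams.get_image("side"); p=proj("side",env.get_obs()["tool_pos"]);print(p,env.get_obs()["wrist_force"])
x,y=int(p[0]),int(p[1]); save("g.png",cv2.resize(a[y-40:y+40,x-50:x+50],(800,640)[:2] if 0 else (750,600),interpolation=cv2.INTER_CUBIC))
```

```text
[np.float64(279.8084914542276), np.float64(184.85011977052136)] [-0.3270622   0.72317627 -1.56911683]
```

View pics/g.png

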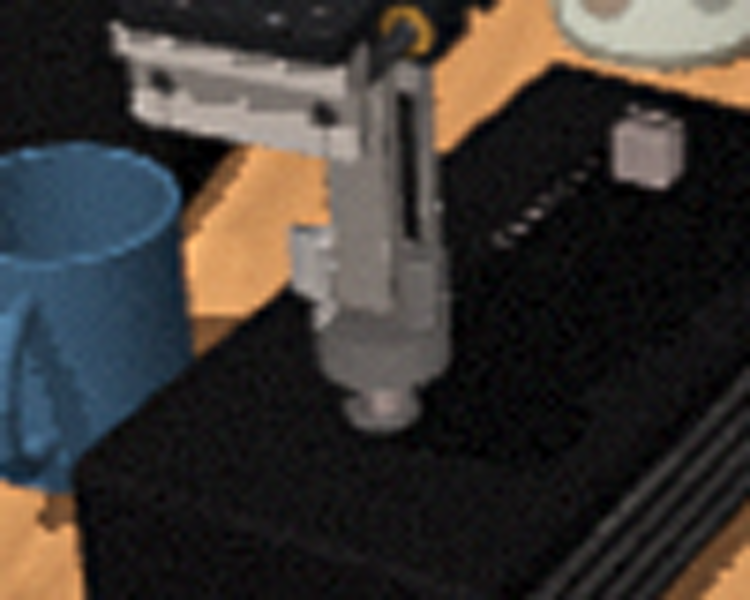

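In the side view the knob skirt (centre x≈383) sits over the collar (≈382), and the fader is at the far end. There's no contact force yet, so I'll descend.

Request:
jog_arm(delta_pos=[[0,0,0.02],[0,0,0.02],[0,0,0.02],[0,0,0]], dr=[[0,0,0],[0,0,0],[0,0,0],[0,0,0]])

```text
time_s: 15.65
tool_pos: [0.6493, 0.0594, 0.1072]
orientation: [[0.992, -0.123, 0.001], [-0.123, -0.992, -0.0], [0.001, -0.0, -1.0]]
wrist_force: [1.9, 0.1, -1.5]
finger_gap: 0.128
gripper_force: 40.0
```

It's engaging cleanly: knob about 8 mm down over the shaft with hardly any force. I'll continue and press in.

Request:
jog_arm(delta_pos=[[0,0,0.02],[0,0,0.02],[0,0,0.02],[0,0,0.02],[0,0,0]], dr=[[0,0,0],[0,0,0],[0,0,0],[0,0,0],[0,0,0]])

```text
time_s: 16.15
tool_pos: [0.6494, 0.0595, 0.1004]
orientation: [[0.992, -0.123, 0.002], [-0.123, -0.992, -0.0], [0.002, -0.0, -1.0]]
wrist_force: [0.1, 0.0, 5.3]
finger_gap: 0.127
gripper_force: 40.0
```

Request:
jog_arm(delta_pos=[[0,0,0.01],[0,0,0.01],[0,0,0],[0,0,0]], dr=[[0,0,0],[0,0,0],[0,0,0],[0,0,0]])

```text
time_s: 16.55
tool_pos: [0.6494, 0.0595, 0.0989]
orientation: [[0.992, -0.123, 0.002], [-0.123, -0.992, -0.0], [0.002, -0.0, -1.0]]
wrist_force: [0.2, -1.0, 6.1]
finger_gap: 0.126
gripper_force: 40.0
```

Request:
jog_arm(delta_pos=[[0,0,0.015],[0,0,0.015],[0,0,0],[0,0,0],[0,0,0]], dr=[[0,0,0],[0,0,0],[0,0,0],[0,0,0],[0,0,0]])

```text
time_s: 17.05
tool_pos: [0.6495, 0.0595, 0.0986]
orientation: [[0.992, -0.123, 0.004], [-0.123, -0.992, -0.0], [0.004, -0.0, -1.0]]
wrist_force: [-2.4, -0.3, 13.6]
finger_gap: 0.127
gripper_force: 40.0
```

```bash
python3 -c "
from h import *
o=env.get_obs();print(o['tool_pos'],o['wrist_force'],o['gripper_force'],o['time_s']);print(ticket.finish_job())"
```

```text
[0.64946122 0.05946328 0.09863177] [-2.40675847 -0.33468227 13.57741817] 40.004063844680786 17.05
the job is handed in; nothing more can be done
None
```

The job is handed in at 17 s of the 51 s allowed, result not reported: the fader is down at its stop (judged by the 10 N push-back), and the knob is fully home, flat to flat, held at 40 N grip and pressed to the shaft's hard stop with about 14 N.

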